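# Pack the pit case and hang the parts tote

### The arm

A 7-joint arm with a two-finger parallel gripper is mounted at the origin on the work surface. World frame = base frame: x ahead of the robot, y to its left, z up, the work surface at z = 0. Lengths are in m, angles in rad, forces in N, time in s.
With the tool pointing down it reaches from about 0.425 to 0.825 m from the base axis. Payload 3.6 kg.
Tool frame: the origin (TCP) lies where the fingers leave the gripper's body, on its centre line; the fingertips stand 73 mm ahead of it and the grasp point (between the pads) lies 54 mm ahead of it; z points along the fingers, y is the line along which they close (so a half turn about z gives the same grasp; the last joint's range is limited). The gripper opens to 85 mm and grips with 20 to 120 N. Pads are 22 mm wide; open, the fingers measure 114 mm over their backs; the gripper's body (76 mm by 85 mm) begins 54 mm behind the grasp point. The pads swing forward as they close: fully open they stand 13 mm farther back than shut.
Start: joints at [-1.367, 0.615, -0.013, 1.423, 0.008, 1.103, -0.04], TCP at [0.148, 0.633, 0.304] pointing down, gripper open.
Joint ranges: [-3.12, 3.12], [-0.3, 2.06], [-1.34, 1.32], [0.26, 2.42], [-1.36, 4.5], [0.01, 1.98], [-2.84, 2.84]. Speed limits (rad/s): [2.79, 2.79, 3.14, 3.14, 3.14, 3.14, 3.14].

### API

Orientations are given as a unit quaternion [x, y, z, w].
In Python, from station import arm, snapshot, camera_info, ticket gives the robot as it stands. Calls block until the motion is done:
- arm.movep(position, orientation): joint-space move of the TCP to a pose.
- arm.line_to(position, velocity=0.15, ori=None): straight line of the TCP; ori=None keeps the orientation; velocity is the mean speed in m/s.
- arm.move_j(angles): joint-space move.
- arm.move_gripper(opening, effort=None): opening from 0.0 (shut) to 1.0 (fully open); effort is the grip in N (None keeps the last); returns when the fingers have stopped.
- arm.pause(seconds).
- arm.ik(position, orientation): joint angles nearest the present ones, or None.
- snapshot(name): name is "side" or "top" or "wrist"; returns the picture (400x640x3 uint8, blue, green, red); there is no depth.
- camera_info(name): a dict with "fx", "fy", "cx", "cy" (pixels), "R" (3x3) and "t" (3): a world point X has camera coordinates R X + t; the wrist camera has in their place "T_tool_cam" (4x4, takes a point from camera to tool coordinates, whose origin is the TCP and whose axes are the flange's). Camera axes: x right, y down, z forward; pixel columns grow to the right and rows downward; lengths in m; the calibration is good to about 2 mm. A picture is of the moment at which its call begins: read the wrist's pose just before it. camera_info takes no time and is no camera call.
A pose or a line that the arm cannot do raises arm.MotionError and nothing moves.
- ticket.finish_job(): hands the job in; it is judged then, once.
Readings, each from a call of its own:
- arm.read_time(): time.
- arm.read_joint_positions(): joint angles.
- arm.read_dq(): joint speeds.
- arm.read_effort(): joint torques, N m.
- arm.read_tool_pos(): TCP position.
- arm.read_eef_rot(): TCP orientation.
- arm.read_ft_force(): force on the tool from outside, world axes, zero at the start.
- arm.read_wrist_torque(): the same for the moment, N m.
- arm.read_opening(): opening from 0.0 (shut) to 1.0 (fully open).
- arm.read_finger_force(): force on a finger pad.
Only numpy, scipy, OpenCV 4.12 (cv2) and the standard library are available. Lean on these libraries where they do the work, as an engineer would, in place of code of your own. Each camera call takes 0.05 s, during which the arm holds its last target. There are 200 camera calls.

### The job

Set the black steering servo down inside the open drawer of the aluminium case, shaft up, and then slide the drawer fully shut. Only after that, hang the orange parts tote by the slot of its handle board on the hook above the case, so that it hangs freely and roughly level with the drive cup still in it. Drop nothing, and leave the two wheels, the gear differential and the blue bottle where they are.

Things in the scene. Friction and masses are not known exactly. Their poses are not given: they have to be found in the camera images.
- case: Dented aluminium parts case, fixed, 220 (x) x 300 (y) x 125 mm high. Origin: centre of its underside. Its drawer is in the front face, at x = -110 mm, and slides out to -x. Its black corner pieces and the cam lock lever at the rear of its lid stand up to 11 mm above the lid.
- drawer (a joint): How far the drawer is out, m: 0 is shut, grows as it slides out to the case's -x, at most 0.15. Stiff slide (about 2 N), stays where left.
- drawer_floor (a point): Point on the drawer's inner floor, 28 mm above the table, moves with the drawer, below the middle of the case when shut; axes as the case's. The floor reaches from x = -98 mm (inside of the front panel) to +84 mm, y = +-135 mm. Side walls are 54 mm high. Only what is in front of the case's front is open above; the lid is 87 mm above the drawer floor.
- drawer_front (a point): Middle of the top edge of the drawer's front face (outer side), 104 mm above the table, moves with the drawer. The flat front panel is 290 mm wide, 82 mm high and 12 mm thick, flush with the case's front when shut; it has no protruding handle.
- hook: Hook bracket fixed on the case's lid; axes as the case's. Origin: middle of the foot of its red upright plate's front face. Plate 24 mm wide (y), 8 mm thick (x 0 to 8 mm), 120 mm high. A steel prong 10 mm thick points level to -x from the plate, its centre 105 mm above the origin, its end at x = -119 mm, where the tip turns up to 15 mm above the prong's upper side.
- hook_seat (a point): On the upper side of the prong, 75 mm in front of the plate: where the tote's slot is to hang. x along the prong, pointing back to the plate; y across; z up.
- tote: Orange parts tote, about 0.3 kg: open tray 90 (x) x 140 (y) x 35 mm high with an upright plywood handle board 12 mm thick (x) and 132 mm long (y) across its middle, up to 116 mm high. The board has a slot through it along x: 90 mm wide (y), from 40 to 88 mm high; the bar above the slot is 28 mm high. Origin: centre of the underside, z up.
- tote_eye (a point): Middle of the upper edge of the tote's slot (underside of the handle bar), 88 mm above the tote's underside; axes as the tote's.
- tote_grip (a point): Grip point on the middle of the handle bar, 110 mm above the tote's underside, 6 mm below the bar's top: fingers closing along the tote's x with their tips here or up to 20 mm below stay clear of the slot.
- drive_cup: Chrome steel drive cup, 27 mm diameter, 36 mm high, standing loose in the tote's tray. Origin: centre of its underside.
- servo: Black plastic steering servo: body 60 (x) x 30 (y) x 44 mm high, a mounting tab at each x end (76 mm long overall) and a brass shaft 8 mm high on top at x = +16 mm. Stands shaft up. Origin: centre of its underside.
- wheel_a: Muddy spiked rubber wheel with yellow rim lying flat, 122 mm diameter, 51 mm high. Origin: centre of its underside. Leave alone.
- wheel_b: The same with a white rim. Leave alone.
- diff: Steel gear differential standing on the case's lid, 84 mm diameter, 64 mm high. Origin: centre of its underside. Leave alone.
- bottle: Blue bottle of cleaner standing on the case's lid, 58 mm diameter, 140 mm high. Origin: centre of its underside. Leave alone.
There are look-alikes about, which are no part of the job. There is more than one size of the servo; the one meant has the size given above. Of the things that look like the tote, the smaller one is meant.

How it is judged:
By the outcome, as a careful person would: the job done as asked, in the order asked, and still so for the second after the job is handed in, with the robot touching nothing.
It also fails if it takes over 72 s, if anything falls off the work surface, if the arm or the gripper's body presses on something with over 40 N, if the wrist force passes 120 N, or if a joint passes its speed limit or range.

## Working session

There is one attempt and no reset: what is moved stays moved. The work goes in short steps, each a Python script; the robot and the scene stay as the last script left them, time stands still between calls to the robot, and variables do not carry over. Pictures are saved under pics/ and viewed, at most 10 in all, crops included, and the job is handed in when it is done.

```bash
ls; mkdir -p pics; python3 - <<'E'
from station import arm, snapshot, camera_info
import cv2
for n in("top","side"):
    cv2.imwrite(f"pics/{n}0.png",snapshot(n)); c=camera_info(n); print(n,c)
print(camera_info("wrist"), arm.read_time(), arm.read_eef_rot())
E
```

```text
pics
top {'fx': 450.7476579597914, 'fy': 450.7476579597914, 'cx': 319.7969944419013, 'cy': 200.07630981466602, 'R': array([[ 0.01062993, -0.99988223,  0.01106946],
       [-0.99631366, -0.01153308, -0.0850063 ],
       [ 0.08512395, -0.01012505, -0.99631892]]), 't': array([0.020782  , 0.60523426, 1.51967626])}
side {'fx': 427.23398515923543, 'fy': 427.23398515923543, 'cx': 318.7306053997989, 'cy': 198.23722870999902, 'R': array([[ 0.98051127, -0.19629829, -0.00803916],
       [-0.15840526, -0.76570555, -0.62338013],
       [ 0.11621282,  0.61250469, -0.7818776 ]]), 't': array([-0.56512399,  0.20934772,  1.35911802])}
{'fx': 300.6424939735346, 'fy': 300.6424939735346, 'cx': 320.21307777814206, 'cy': 201.54180092509552, 'T_tool_cam': array([[-1.57756168e-05, -9.49919505e-01, -3.12494695e-01,
         8.02501203e-02],
       [ 9.99999951e-01, -1.12393034e-04,  2.91168844e-04,
         1.75255925e-04],
       [-3.11709191e-04, -3.12494675e-01,  9.49919460e-01,
        -7.05247901e-02],
       [ 0.00000000e+00,  0.00000000e+00,  0.00000000e+00,
         1.00000000e+00]])} 0.1 [ 1.14583868e-01  9.93412892e-01 -1.16221607e-03 -1.13852519e-04]
```

View pics/top0.png

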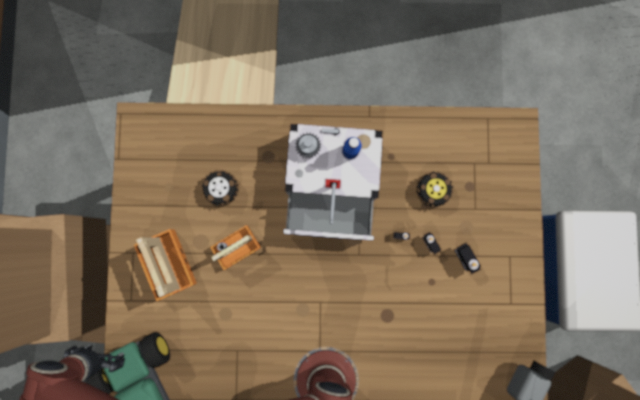

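View pics/side0.png

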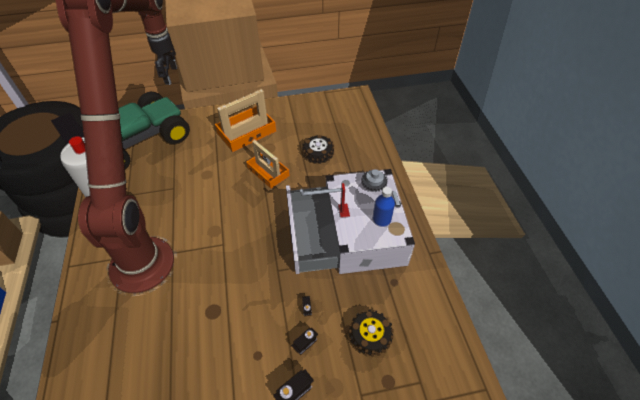

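Top view: servo candidates at (401,236) small, (432,242) medium, (469,258) large. Tote candidates are (235,247) small and (165,265) large. The drawer is open, with its front edge near (329,236), the red plate at (333,184) and the prong tip near (333,221). I'll check my choices in a close crop and measure.

```bash
cat > h.py <<'E'
import numpy as np, cv2
from scipy.spatial.transform import Rotation as Ro
from station import arm, snapshot, camera_info, ticket
def cam(n):
    """K, R, t (camera = R X + t); wrist camera for the arm's present pose."""
    c=camera_info(n)
    if n=="wrist":
        T=np.eye(4); T[:3,:3]=Ro.from_quat(arm.read_eef_rot()).as_matrix(); T[:3,3]=arm.read_tool_pos()
        M=np.linalg.inv(T@c["T_tool_cam"]); c["R"],c["t"]=M[:3,:3],M[:3,3]
    return c
def ray(c,uv):
    d=c["R"].T@np.array([(uv[0]-c["cx"])/c["fx"],(uv[1]-c["cy"])/c["fy"],1.])
    return -c["R"].T@c["t"], d
def onz(c,uv,z):
    o,d=ray(c,uv); return o+d*(z-o[2])/d[2]
def proj(c,X):
    p=c["R"]@np.asarray(X,float)+c["t"]; return np.array([c["fx"]*p[0]/p[2]+c["cx"],c["fy"]*p[1]/p[2]+c["cy"]])
def blobs(m,amin=30):
    k,_=cv2.findContours(m.astype(np.uint8),cv2.RETR_EXTERNAL,cv2.CHAIN_APPROX_NONE)
    return sorted([x for x in k if cv2.contourArea(x)>=amin],key=cv2.contourArea,reverse=True)
def down(yaw):
    """tool pointing down, closing axis (tool y) at world angle yaw"""
    y=np.array([np.cos(yaw),np.sin(yaw),0]); z=np.array([0,0,-1.]); return Ro.from_matrix(np.c_[np.cross(y,z),y,z]).as_quat()
E
python3 - <<'E'
from h import *
im=cv2.imread("pics/top0.png"); c=cam("top")
cv2.imwrite("pics/crop1.png",cv2.resize(im[115:295,200:490],None,fx=2.7,fy=2.7,interpolation=cv2.INTER_CUBIC))
hsv=cv2.cvtColor(im,cv2.COLOR_BGR2HSV); H,S,V=cv2.split(hsv)
def show(name,m,z,x0,x1,y0,y1):
    mm=np.zeros_like(m);mm[y0:y1,x0:x1]=m[y0:y1,x0:x1]
    for k in blobs(mm,15):
        r=cv2.boxPoints(cv2.minAreaRect(k)); p=np.array([onz(c,q,z)[:2] for q in r])
        e=[np.linalg.norm(p[1]-p[0]),np.linalg.norm(p[2]-p[1])]; d=(p[1]-p[0]) if e[0]>e[1] else p[2]-p[1]
        print(name,r.mean(0).round(1),p.mean(0).round(3),np.round(e,3),"yaw long",round(np.degrees(np.arctan2(d[1],d[0]))%180,1))
show("servo",V<50,.04,388,490,225,280)
show("orange",(H>5)&(H<18)&(S>190)&(V>120),.035,120,270,210,310)
show("red",((H<5)|(H>174))&(S>150),.245,300,360,170,200)
show("white",(V>165)&(S<45),.125,270,400,120,250)
show("dark",V<45,.13,270,400,120,250)
E
```

```text
servo [467.  258.5] [ 0.412 -0.471] [0.044 0.092] yaw long 26.1
servo [430.6 243.7] [ 0.46  -0.348] [0.027 0.063] yaw long 36.9
servo [397.5 235. ] [ 0.488 -0.236] [0.024 0.013] yaw long 90.6
red [332.5 183. ] [ 0.637 -0.007] [0.015 0.034] yaw long 84.9
white [333.8 164.2] [ 0.714 -0.016] [0.247 0.304] yaw long 86.4
white [334.  234.4] [ 0.487 -0.018] [0.014 0.25 ] yaw long 86.2
white [308.8 142.9] [0.782 0.066] [0.044 0.049] yaw long 18.8
white [287.  231.5] [0.495 0.132] [0.019 0.01 ] yaw long 90.6
```

View pics/crop1.png

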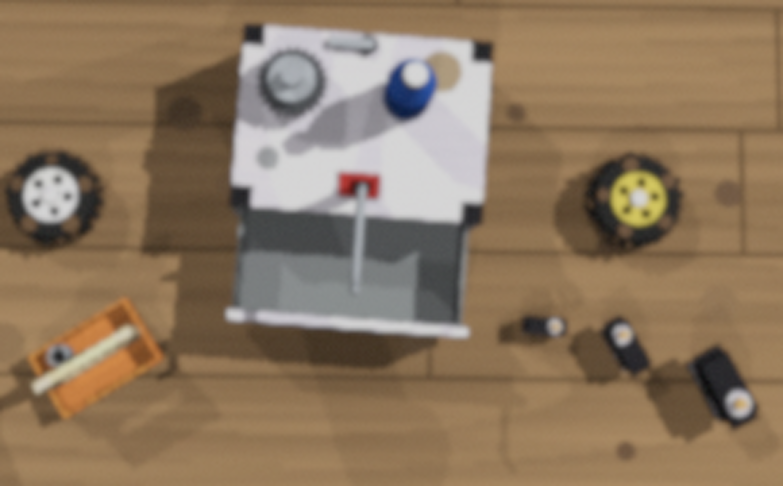

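The crop confirms it: the medium servo at top (432,242) is about 22 px ≈ 74 mm long (matches 76), with its shaft end at top (430,238). The small tote is at (235,247), with the cup at its upper-left (221,246). Next, close wrist views.

```bash
python3 - <<'E'
from h import *
import json
c=cam("top"); print("tote~",onz(c,(235,248),.03))
out={}
for n,p in (("tote",[0.40,0.27,0.33]),("case",[0.47,0.0,0.50]),("servo",[0.42,-0.345,0.30])):
    arm.movep(p,down(np.pi/2)); arm.pause(.2)
    w=cam("wrist"); cv2.imwrite(f"pics/w_{n}.png",snapshot("wrist"))
    out[n]={k:np.asarray(w[k]).tolist() for k in("fx","fy","cx","cy","R","t")}
    print(n,arm.read_time(),arm.read_tool_pos())
json.dump(out,open("cams.json","w"))
a,b,d=[cv2.imread(f"pics/w_{n}.png") for n in("tote","case","servo")]
cv2.imwrite("pics/w_ts.png",np.hstack([a[:,120:520],d[:,120:520]]))
E
```

```text
tote~ [0.43866846 0.31250989 0.03      ]
tote 1.975 [0.39974256 0.27072958 0.32985958]
case 3.4667 [0.469998   0.00103442 0.49939898]
servo 5.2083 [ 0.42067716 -0.34434113  0.30041845]
```

View pics/w_ts.png

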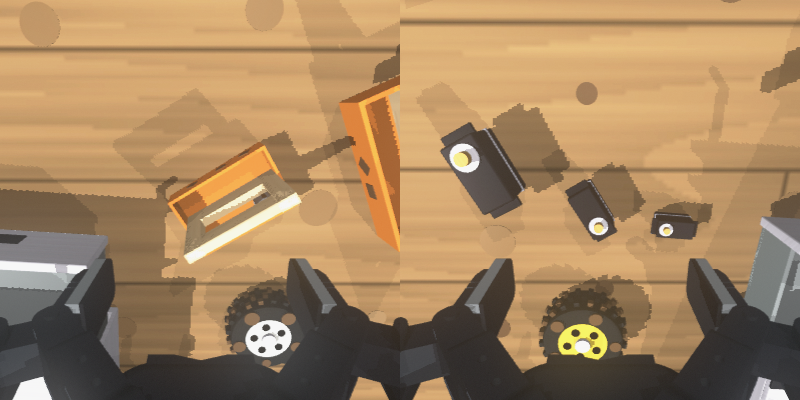

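View pics/w_case.png

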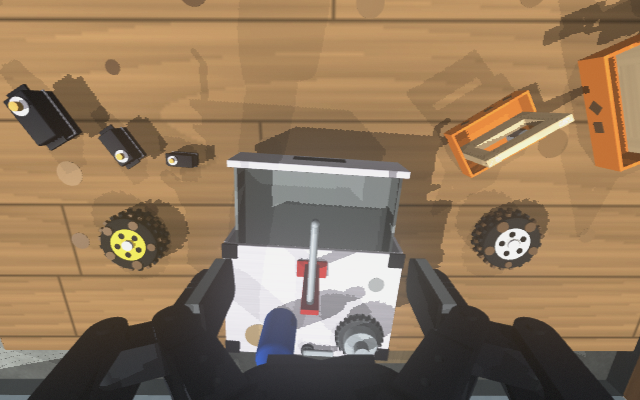

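Wrist views: in the left crop the small tote's bar runs from (188,258) to (298,198). In the right crop the medium servo's shaft is at (598,226) with the body up-left of it. Case view: drawer panel (229,163)–(410,175), plate foot (312,262), plate top (311,312), prong tip (314,223). Now for precise measurements.

```bash
python3 - <<'E'
from h import *
import json
C={k:{a:np.array(b) for a,b in v.items()} for k,v in json.load(open("cams.json")).items()}
T=cam("top"); top=cv2.imread("pics/top0.png")
def msk(im,f,x0,x1,y0,y1):
    H,S,V=cv2.split(cv2.cvtColor(im,cv2.COLOR_BGR2HSV)); m=f(H.astype(int),S.astype(int),V.astype(int)); o=np.zeros_like(m); o[y0:y1,x0:x1]=m[y0:y1,x0:x1]; return o
def rect(tag,c,m,z,n=2,amin=60):
    for k in blobs(m,amin)[:n]:
        p=np.array([onz(c,q,z)[:2] for q in k[:,0,:]],np.float32)   # rectangle in metres, on the plane
        (cx,cy),(w,h),a=cv2.minAreaRect(p*1000)
        if w<h:w,h,a=h,w,a+90
        print(tag,k[:,0].mean(0).round(1),"ctr",round(cx/1000,4),round(cy/1000,4),"size",round(w,1),round(h,1),"yaw",round(a%180,1))
s=cv2.imread("pics/w_servo.png"); t=cv2.imread("pics/w_tote.png"); k=cv2.imread("pics/w_case.png")
rect("servo dark",C["servo"],msk(s,lambda H,S,V:(V<85)&(S<110),280,345,165,250),.044)
rect("servo disc",C["servo"],msk(s,lambda H,S,V:(V>150)&((S<60)|((H>20)&(H<35)&(S>120))),305,340,210,245),.046,2,10)
rect("bar w",C["tote"],msk(t,lambda H,S,V:(V>225)&(S<110),290,430,180,270),.116)
rect("orange w",C["tote"],msk(t,lambda H,S,V:(H>5)&(H<19)&(S>170),280,430,130,270),.035)
rect("bar top",T,msk(top,lambda H,S,V:(V>150)&(S<110),205,265,222,272),.116)
rect("panel w",C["case"],msk(k,lambda H,S,V:(V>190)&(S<40),215,420,150,185),.104)
rect("panel top",T,msk(top,lambda H,S,V:(V>150)&(S<50),280,385,226,245),.104)
rect("lid w",C["case"],msk(k,lambda H,S,V:(V>170)&(S<40),215,410,235,360),.125)
rect("red w",C["case"],msk(k,lambda H,S,V:((H<6)|(H>172))&(S>130),290,335,250,320),.245,3,20)
rect("red top",T,msk(top,lambda H,S,V:((H<6)|(H>172))&(S>130),320,345,175,192),.245,3,20)
def tri(a,ua,b,ub):
    oa,da=ray(a,ua); ob,db=ray(b,ub); q=np.linalg.lstsq(np.c_[da,-db],ob-oa,rcond=None)[0]
    A,B=oa+da*q[0],ob+db*q[1]; return ((A+B)/2).round(4),round(np.linalg.norm(A-B),4)
print("prong end",tri(C["case"],(314,222),T,(331.9,223.1)))
print("foot",onz(C["case"],(312,262),.125),"lid front corners",onz(C["case"],(221,245),.136),onz(C["case"],(405,253),.136))
cr=np.hstack([cv2.resize(s[160:250,270:350],None,fx=4,fy=4,interpolation=cv2.INTER_CUBIC)[:360,:320],cv2.resize(k[140:260,215:415],None,fx=2.35,fy=3,interpolation=cv2.INTER_CUBIC)])
k2=cv2.resize(k[205:325,270:350],None,fx=3,fy=3,interpolation=cv2.INTER_CUBIC)
cv2.imwrite("pics/crop2.png",cr); cv2.imwrite("pics/crop3.png",cv2.resize(k[145:325,215:415],None,fx=3.3,fy=3.3,interpolation=cv2.INTER_CUBIC))
E
```

```text
servo dark [312.7 214.1] ctr 0.4601 -0.354 size 72.6 32.9 yaw 30.9
servo disc [317.8 226.1] ctr 0.4782 -0.3464 size 21.1 20.3 yaw 90.1
bar w [362.9 227.3] ctr 0.4429 0.3125 size 132.9 12.6 yaw 122.0
bar w [355.1 201.2] ctr 0.414 0.3052 size 64.8 6.7 yaw 121.6
orange w [339.2 183. ] ctr 0.4175 0.2963 size 139.2 45.5 yaw 123.8
orange w [354.9 212.3] ctr 0.4547 0.3156 size 51.8 5.8 yaw 121.9
bar top [217.3 232.1] ctr 0.4815 0.3469 size 96.1 63.8 yaw 90.6
bar top [230.9 247.6] ctr 0.4417 0.3098 size 140.3 22.5 yaw 121.7
panel w [307.3 168.3] ctr 0.4875 -0.0173 size 254.4 10.9 yaw 86.3
panel w [402.9 174.5] ctr 0.497 0.1323 size 21.7 10.4 yaw 84.4
panel top [334.  234.3] ctr 0.4882 -0.0175 size 256.8 18.6 yaw 85.6
lid w [313.9 295.5] ctr 0.714 -0.0152 size 299.7 244.2 yaw 86.3
lid w [344.7 348.7] ctr 0.8143 0.0371 size 136.0 48.0 yaw 95.4
red w [299.5 269.5] ctr 0.5828 -0.0229 size 18.1 7.4 yaw 178.8
red w [309.  311.8] ctr 0.6464 -0.0124 size 20.7 6.2 yaw 90.1
red w [322.4 272.1] ctr 0.5875 0.0048 size 14.0 6.2 yaw 0.1
red top [332.7 182.5] ctr 0.6372 -0.0072 size 38.4 17.8 yaw 90.7
prong end (array([ 0.5187, -0.0058,  0.2512]), np.float64(0.0009))
foot [ 0.64150805 -0.01155331  0.125     ] lid front corners [ 0.60511486 -0.15607248  0.136     ] [0.61862706 0.13847824 0.136     ]
```

View pics/crop3.png

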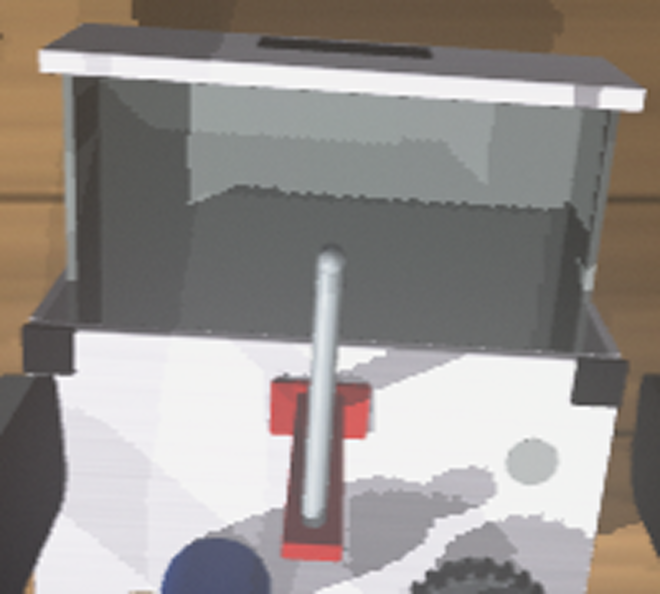

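The panel measures 287 mm (290 expected), case yaw is −3.7°, and the bar measures 133 mm at yaw 122°. The prong-end height triangulates to 0.251 (0.250 expected). Everything is consistent, so I'll pick the servo.

```bash
python3 - <<'E'
from h import *
q=down(np.radians(121)); p=np.array([.463,-.3545,0])
for z in(.2,.086):
    print(arm.ik(p+[0,0,z],q) is not None)
arm.move_gripper(.75)
arm.movep(p+[0,0,.2],q); arm.line_to(p+[0,0,.086],.12)
print(arm.read_ft_force())
arm.move_gripper(0,40); print("open",arm.read_opening(),arm.read_finger_force(),arm.read_tool_pos())
arm.line_to(p+[0,0,.20],.12); arm.pause(.2)
print("open",arm.read_opening(),arm.read_ft_force(),arm.read_time())
cv2.imwrite("pics/held.png",np.hstack([snapshot("wrist")[:,120:520],cv2.resize(snapshot("side")[180:380,200:400],(400,400))]))
E
```

```text
True
True
[-0.24858247  0.91594918  0.31362167]
open 0.3459559609261754 40.79998075962067 [ 0.46337683 -0.35487344  0.08679508]
open 0.3450659804026964 [ 0.22820012 -1.03046952 -2.10260959] 8.875
```

View pics/held.png

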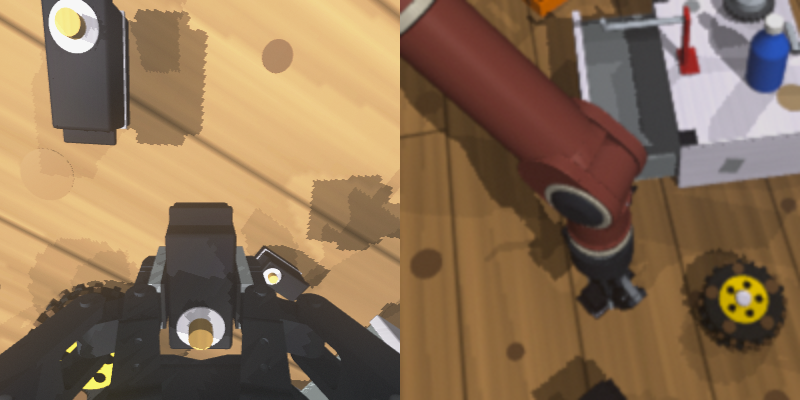

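The servo is held: opening 0.345 ≈ 29 mm, as expected for 30. The shaft disc is at (201,328) in the wrist crop, and the small servo is untouched. Next I'll correct for the grip offset and place it in the drawer.

```bash
python3 - <<'E'
from h import *
w=camera_info("wrist"); M=w["T_tool_cam"]
d=M[:3,:3]@np.array([(321-w["cx"])/w["fx"],(328-w["cy"])/w["fy"],1]); o=M[:3,3]
s=o+d*(.041-o[2])/d[2]; off=s[0]+.016; print("shaft in tool",s.round(4),"servo centre tool x",round(off,4))
yc=np.radians(86.3); q=down(yc); tx=Ro.from_quat(q).as_matrix()[:,0]
off=np.clip(off,-.02,.02)
p=np.array([.547,-.088,0])-tx*off*[1,1,0]; print(p)
assert arm.ik(p+[0,0,.116],q) is not None
arm.movep(p+[0,0,.225],q); arm.line_to(p+[0,0,.130],.12)
z=.130; f0=arm.read_ft_force()[2]
while z>.109:
    z-=.003; arm.line_to(p+[0,0,z],.03); f=arm.read_ft_force()[2]-f0
    if f>3: break
print("z",z,"f",f)
arm.move_gripper(.6); arm.pause(.2)
arm.line_to(p+[0,0,.26],.12)
print(arm.read_time(),arm.read_opening(),arm.read_ft_force())
arm.move_gripper(0); 
arm.movep([.38,-.1,.26],q); arm.pause(.2)
cv2.imwrite("pics/placed.png",np.hstack([snapshot("wrist")[:,120:520],cv2.resize(snapshot("side")[120:320,240:440],(400,400))]))
E
```

```text
shaft in tool [-0.0169  0.0005  0.041 ] servo centre tool x -0.0009
[ 0.54606104 -0.08793928  0.        ]
z 0.11199999999999999 f 13.62972114467358
14.425 0.6032905107811418 [-0.47497083  0.07831429 -1.24909096]
```

View pics/placed.png

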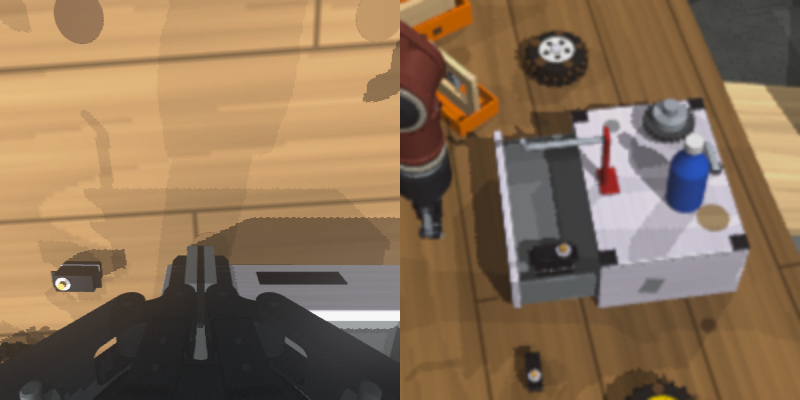

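The side view shows the servo standing shaft up on the drawer floor by the near wall, at (553,253). The prong is clear. Now I'll push the drawer shut.

```bash
python3 - <<'E'
from h import *
yc=np.radians(86.3); q=down(yc); u=np.array([np.cos(np.radians(-3.7)),np.sin(np.radians(-3.7)),0])
p0=np.array([.44,-.075,.150])
arm.movep(p0+[0,0,.06],q); arm.line_to(p0,.12); f0=arm.read_ft_force()
s=0; log=[]
arm.line_to(p0+u*.13,.08); s=.13; print(s,arm.read_ft_force()-f0)
while s<.185:
    s+=.003; arm.line_to(p0+u*s,.04); f=-(arm.read_ft_force()-f0)@u; log.append((round(s,3),round(f,1)))
    if f>14: break
print(log,arm.read_tool_pos())
arm.line_to(p0+u*(s-.04),.12); arm.line_to(p0+u*(s-.06)+[0,0,.12],.15)
arm.movep([.44,.05,.33],q); arm.pause(.2)
cv2.imwrite("pics/shut.png",np.hstack([snapshot("wrist")[:,120:520],cv2.resize(snapshot("side")[120:320,240:440],(400,400))]))
print(arm.read_time())
E
```

```text
0.13 [ 0.22495333  0.02351954 -0.76262163]
[(0.133, np.float64(0.4)), (0.136, np.float64(0.5)), (0.139, np.float64(0.5)), (0.142, np.float64(0.3)), (0.145, np.float64(-0.1)), (0.148, np.float64(-0.7)), (0.151, np.float64(0.7)), (0.154, np.float64(-0.1)), (0.157, np.float64(0.2)), (0.16, np.float64(3.4)), (0.163, np.float64(9.2)), (0.166, np.float64(13.8)), (0.169, np.float64(18.9))] [ 0.59965441 -0.08551456  0.14767736]
24.5667
```

View pics/shut.png

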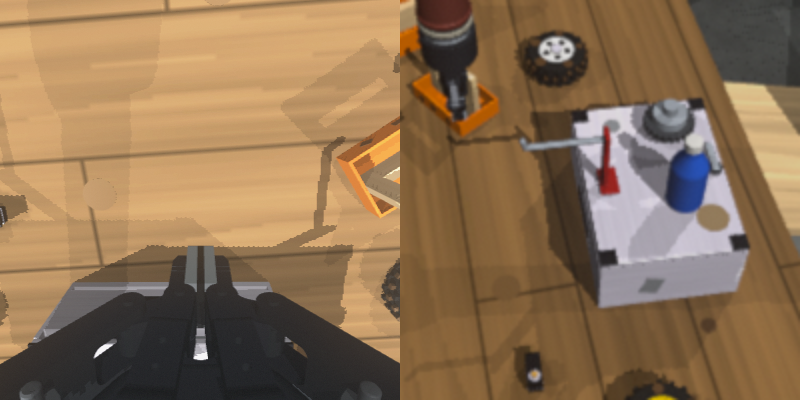

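The side view shows the drawer flush and no longer sticking out; the contact force rose at the case front, as expected. Now I'll pick the tote and weigh it to find its centre of mass.

```bash
python3 - <<'E'
from h import *
p=np.array([.4428,.312,0])
ok={}
for a in(0,180):
    ok[a]=[arm.ik(X,down(np.radians(y+a))) is not None for X,y in(((*p[:2],.26),32),((*p[:2],.168),32),((.46,.0,.346),-3.7),((.565,-.009,.34),-3.7),((.565,-.009,.31),-3.7))]
    j=[arm.ik((*p[:2],.168),down(np.radians(32+a))),arm.ik((.565,-.009,.31),down(np.radians(-3.7+a)))]
    print(a,ok[a],[np.round(x,2) if x is not None else None for x in j])
a=0 if all(ok[0]) else 180
q=down(np.radians(32+a))
arm.move_gripper(.5)
arm.movep(p+[0,0,.24],q); arm.line_to(p+[0,0,.168],.12)
arm.pause(.3); f0,t0=np.array(arm.read_ft_force()),np.array(arm.read_wrist_torque())
arm.move_gripper(0,80); print("open mm",arm.read_opening()*85,arm.read_tool_pos())
arm.line_to(p+[0,0,.20],.06); arm.line_to(p+[0,0,.29],.12); arm.pause(.4)
F=np.array(arm.read_ft_force())-f0; t=np.array(arm.read_wrist_torque())-t0; W=-F[2]
com=np.array([t[1]/W,-t[0]/W]); yb=np.radians(122)
print("F",F,"t",t,"com",com,"along bar(122deg)",com@[np.cos(yb),np.sin(yb)],"across(32)",com@[np.cos(yb-np.pi/2),np.sin(yb-np.pi/2)])
print(arm.read_opening()*85,arm.read_tool_pos(),arm.read_time(),"a",a)
cv2.imwrite("pics/tote.png",np.hstack([snapshot("wrist")[:,120:520],cv2.resize(snapshot("side")[60:260,200:400],(400,400))]))
E
```

```text
0 [True, True, True, True, True] [array([-0.85,  0.64,  0.3 ,  1.89, -0.29,  0.65,  0.19]), array([-0.39,  0.53,  0.58,  1.68, -0.33,  1.03,  0.23])]
180 [True, True, True, True, True] [array([-0.46,  0.64, -0.3 ,  1.88,  0.29,  0.66,  2.77]), array([ 0.55,  0.64, -0.96,  1.65,  0.56,  1.16,  2.52])]
open mm 9.863486233581868 [0.44274854 0.31199644 0.1683543 ]
F [-0.92418469 -1.80025951 -3.39020785] t [-0.08896363  0.0818605  -0.01248433] com [0.02414616 0.02624135] along bar(122deg) 0.009458413033058971 across(32) 0.03438290140350034
10.575478502543906 [0.44272385 0.31196696 0.28968381] 29.65 a 0
```

View pics/tote.png

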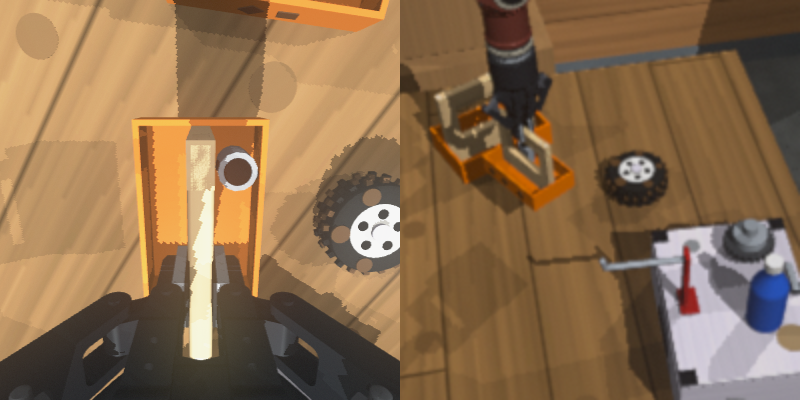

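The tote is held level, with the cup standing in the camera-side half at (238,171). That is my tenth picture, so I'll check the rest numerically. The cup's lever shifts the centre of mass, so I'll offset the hanging point towards it and approach the hook along the prong.

```bash
python3 - <<'E'
from h import *
w=camera_info("wrist"); M=w["T_tool_cam"]
def tool(u,v,z):
    d=M[:3,:3]@np.array([(u-w["cx"])/w["fx"],(v-w["cy"])/w["fy"],1]); o=M[:3,3]; return o+d*(z-o[2])/d[2]
cup=tool(358,171,.131); end=tool(321,120,.133); print("cup",cup.round(4),"tote ctr tool x",round(end[0]-.070,4))
ctr=np.clip(end[0]-.070,-.006,.006)
dc=np.clip(.17*(cup[0]-ctr),0,.008); print("com shift",dc)
q=down(np.radians(-3.7)); u=np.array([np.cos(np.radians(-3.7)),np.sin(np.radians(-3.7)),0]); v=np.array([-u[1],u[0],0])
seat=np.array([.564,-.0085,0]); g=seat-v*(ctr+dc); Z=np.array([0,0,.341])
print("grip target",g)
arm.movep([.44,.2,.341],q)
arm.line_to(g-u*.108+Z,.15); arm.pause(.4)
F0=np.array(arm.read_ft_force()); print("F before",F0,arm.read_tool_pos(),arm.read_time())
for s in(-.06,-.03,0):
    arm.line_to(g+u*s+Z,.07); F=np.array(arm.read_ft_force())-F0; print(s,F.round(1))
    if np.linalg.norm(F)>6: print("CONTACT"); break
cv2.imwrite("pics/thread_side.png",snapshot("side")); cv2.imwrite("pics/thread_top.png",snapshot("top"))
print(arm.read_tool_pos(),arm.read_opening()*85,arm.read_time())
E
```

```text
cup [0.0361 0.026  0.131 ] tote ctr tool x -0.0004
com shift 0.006196293121960022
grip target [ 0.56362426 -0.01431041  0.        ]
F before [-0.67942362 -0.54107038 -2.47699861] [ 0.45583713 -0.0071386   0.34099253] 32.2417
-0.06 [ 1.2  0.6 -0.2]
-0.03 [-0.   0.4 -1.5]
0 [ 1.2  1.  -0.8]
[ 0.56307913 -0.01439518  0.34093398] 10.052703419922402 34.325
```

The tote passed over the prong without contact. Lowering it should meet the seat at TCP z ≈ 0.315.

```bash
python3 - <<'E'
from h import *
p=np.array(arm.read_tool_pos()); arm.line_to([p[0],p[1],.321],.05); arm.pause(.3)
F0=np.mean([arm.read_ft_force() for _ in range(5)],0); z=.321; L=[]
while z>.306:
    z-=.0015; arm.line_to([p[0],p[1],z],.02); arm.pause(.1); f=(np.array(arm.read_ft_force())-F0)[2]; L.append((round(z,4),round(f,1)))
    if f>3.5: break
print(L,arm.read_tool_pos(),arm.read_time())
E
```

```text
[(0.3195, np.float64(-0.1)), (0.318, np.float64(0.4)), (0.3165, np.float64(-0.6)), (0.315, np.float64(1.1)), (0.3135, np.float64(8.7))] [ 0.56333289 -0.01456201  0.31512914] 36.925
```

Contact came at 0.315, exactly as predicted. Next I'll release gently, retreat upward and check the hang numerically.

```bash
python3 - <<'E'
from h import *
p=np.array(arm.read_tool_pos()); arm.line_to([p[0],p[1],.3143],.02)
arm.move_gripper(.2); arm.pause(.3); arm.move_gripper(.36); arm.pause(.3); print(arm.read_ft_force())
arm.line_to([p[0],p[1],.33],.05); arm.line_to([p[0],p[1],.42],.12); q=down(np.radians(-3.7))
arm.line_to([p[0]-.05,p[1]-.13,.42],.2); arm.pause(1.0)
w=cam("wrist"); im=snapshot("wrist"); cv2.imwrite("pics/hang_w.png",im)
s=snapshot("side"); cv2.imwrite("pics/hang_s.png",s)
T=cam("side")
def bl(tag,im,f,c,z,n=3,amin=40):
    H,S,V=[x.astype(int) for x in cv2.split(cv2.cvtColor(im,cv2.COLOR_BGR2HSV))]
    for k in blobs(f(H,S,V),amin)[:n]:
        P=np.array([onz(c,x,z)[:2] for x in k[:,0]],np.float32); (cx,cy),(a,b),g=cv2.minAreaRect(P*1000)
        if a<b:a,b,g=b,a,g+90
        print(tag,k[:,0].mean(0).round(),"ctr",round(cx),round(cy),"size",round(a),round(b),"yaw",round(g%180,1))
bl("bar",im,lambda H,S,V:(V>200)&(S<110)&(H>12),w,.263)
bl("orange",im,lambda H,S,V:(H>5)&(H<19)&(S>170),w,.182)
bl("orange side",s,lambda H,S,V:(H>5)&(H<19)&(S>190)&(V>110),T,.182,5)
for n,X in(("bar+y",(.5685,.052,.263)),("bar-y",(.560,-.080,.263)),("seat",(.564,-.0145,.235)),("cornerA",(.519,-.087,.182))):print(n,"wrist",proj(w,X).round(),"side",proj(T,X).round())
print(arm.read_time())
E
```

```text
[-0.94118708  0.51389261 -0.66937083]
bar [479. 116.] ctr 646 -76 size 136 101 yaw 176.0
bar [565.  25.] ctr 683 -28 size 40 38 yaw 1.4
bar [402.  43.] ctr 589 -44 size 77 65 yaw 85.6
orange [327.  84.] ctr 521 -46 size 97 40 yaw 113.6
orange [327.   4.] ctr 530 17 size 21 8 yaw 176.3
orange side [242. 135.] ctr 391 361 size 168 162 yaw 19.3
orange side [317. 213.] ctr 560 -40 size 135 90 yaw 85.9
orange side [240. 117.] ctr 378 428 size 93 41 yaw 27.6
bar+y wrist [ 391. -108.] side [312. 169.]
bar-y wrist [378. 121.] side [318. 205.]
seat wrist [376.  29.] side [315. 193.]
cornerA wrist [322. 127.] side [305. 226.]
41.6167
```

The tote is hanging at yaw 85.9° near the seat. I'll clear the arm and check its levelness and the cup by triangulating the bar ends and tray corners.

```bash
python3 - <<'E'
from h import *
arm.movep([.40,-.30,.42],down(np.radians(60))); arm.pause(.5)
A,B=cam("top"),cam("side"); a,b=snapshot("top"),snapshot("side"); arm.pause(.4); b2=snapshot("side")
print("side motion px>25:",int((cv2.absdiff(b,b2).max(2)>25)[130:260,270:360].sum()))
def hsv(i): return [x.astype(int) for x in cv2.split(cv2.cvtColor(i,cv2.COLOR_BGR2HSV))]
def big(m,x0,x1,y0,y1):
    o=np.zeros(m.shape,np.uint8); o[y0:y1,x0:x1]=m[y0:y1,x0:x1]; k=blobs(o,8)
    return np.vstack([x[:,0] for x in k]) if k else np.zeros((0,2))
def tri(ua,ub):
    oa,da=ray(A,ua); ob,db=ray(B,ub); q=np.linalg.lstsq(np.c_[da,-db],ob-oa,rcond=None)[0]
    X,Y=oa+da*q[0],ob+db*q[1]; return ((X+Y)/2).round(3),round(np.linalg.norm(X-Y),3)
cen=proj(A,(.564,-.0145,.263)); x,y=cen.astype(int)
H,S,V=hsv(a); ta=big((V>120)&(S<120)&(S>35)&(H>10)&(H<40),x-28,x+28,y-8,y+8)
print("pred bar top ends",[(proj(A,e).round(),proj(B,e).round()) for e in((.5685,.0515,.263),(.560,-.080,.263))])
print("top bar",ta.min(0),ta.max(0))
H,S,V=hsv(b); tb=big((V>120)&(S<120)&(S>35)&(H>10)&(H<40),295,335,155,215); print("side bar",tb.min(0),tb.max(0),tb[tb[:,1].argmin()],tb[tb[:,1].argmax()])
# tray outlines in both views
H,S,V=hsv(a); oa=big((H>5)&(H<19)&(S>170)&(V>80),x-45,x+45,y-30,y+35)
H,S,V=hsv(b); ob=big((H>5)&(H<19)&(S>170)&(V>80),270,360,140,270)
for n,o in(("top",oa),("side",ob)): print(n,"tray quad",cv2.boxPoints(cv2.minAreaRect(o.astype(np.float32))).round(1).tolist())
for sx in(-.045,.045):
  for sy in(-.07,.07):
    c,s=np.cos(-.0646),np.sin(-.0646); X=(.564+c*sx-s*sy,-.0145+s*sx+c*sy,.182); print("pred rim",sx,sy,proj(A,X).round(1),proj(B,X).round(1))
print("pred cup side",proj(B,(.592,.021,.186)).round(),"top",proj(A,(.592,.021,.186)).round(),a[tuple(proj(A,(.592,.021,.186)).round().astype(int)[::-1])],arm.read_time())
E
```

```text
side motion px>25: 0
pred bar top ends [(array([312., 206.]), array([312., 170.])), (array([358., 209.]), array([318., 205.]))]
top bar [312 203] [362 214]
side bar [311 169] [321 214] [312 169] [316 214]
top tray quad [[310.29998779296875, 221.8000030517578], [312.29998779296875, 195.60000610351562], [355.3999938964844, 199.0], [353.3999938964844, 225.10000610351562]]
side tray quad [[296.8999938964844, 187.10000610351562], [328.3999938964844, 183.1999969482422], [334.1000061035156, 228.5], [302.6000061035156, 232.39999389648438]]
pred rim -0.045 -0.07 [355.6 225.5] [302.7 225. ]
pred rim -0.045 0.07 [310.1 222.1] [297.7 187.9]
pred rim 0.045 -0.07 [357.5 196.4] [333.7 221.4]
pred rim 0.045 0.07 [312.3 192.9] [326.7 184.8]
pred cup side [322. 193.] top [322. 200.] [41 40 39] 43.9167
```

Nothing is moving. The bar ends and front rim are within about 1–3 px of a level hang, and the pixel at the cup's predicted spot is dark grey rather than orange, which fits the cup's hollow. Handing in.

```bash
python3 -c "
from station import ticket; print(ticket.finish_job())"
```

```text
the job is handed in; nothing more can be done
None
```

I handed the job in at about 44 s: the servo stands shaft up in the shut drawer, and after that I hung the tote on the hook, where it hangs still and close to level; the cup was only checked by one pixel, which fits it still being in the tray.

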